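# Power up the code reader and hold a terminal strip over its window

### The arm

A 7-joint arm with a two-finger parallel gripper is mounted at the origin on a cart in front of the work surface, level with it; the furniture and walls round the work are solid. World frame = base frame: x ahead of the robot, y to its left, z up, the work surface at z = 0. Lengths are in m, angles in rad, forces in N, time in s.
With the tool pointing down it reaches from about 0.4 to 0.85 m from the base axis. Payload 4.5 kg.
Tool frame: the origin (TCP) lies midway between the tips of the shut fingers; the grasp point (between the pads) lies 19 mm behind it; z points along the fingers, y is the line along which they close (so a half turn about z gives the same grasp; the last joint's range is limited). The gripper opens to 88 mm and grips with 3 to 60 N. Pads are 18 mm wide; open, the fingers measure 123 mm over their backs; the gripper's body (75 mm by 187 mm) begins 45 mm behind the grasp point.
Start: joints at [1.339, 0.689, -0.195, 1.565, 0.157, 0.902, -0.215], TCP at [0.164, -0.603, 0.239] pointing down, gripper open.
Joint ranges: [-3.01, 3.01], [-0.46, 2.08], [-1.47, 1.51], [0.13, 2.56], [-1, 4.14], [0.04, 2.09], [-2.66, 2.66]. Speed limits (rad/s): [2.57, 2.57, 3.14, 3.14, 3.14, 3.14, 3.14].

### API

Orientations are given as a rotation vector (axis times angle).
In Python, from station import ctrl, eyes gives the robot as it stands.
- The arm moves only by the shell command python3 -m pendant 'ROWS' [FORCE]. ROWS is JSON, a list of rows, each an object with "translation": the shift along the tool's x, y, z in mm, a list of three; "turn": the turn about the tool's z in degrees; "claw": the finger opening in mm, from 0 to 88.1. A call has 1 to 8 rows; each row shifts and turns the commanded pose from where the row before left it, along the tool's axes as they then stand; what a row does not reach is not made up. A row lasts 1/10 s, in which the tool goes at most 50 mm and 8.59 degrees, less where a joint would pass 70% of its speed; a pose out of reach is approached as far as the arm can. A call with a gripper value outside its range is refused whole. The fingers move at their own pace and stop on an object; FORCE is the grip in N (left out, the last holds). Time passes only in rows, so rows that do not move let the fingers close. It gives the time, the measured TCP pose, the force, the opening and the grip force at its end, in the units of the state.
- ctrl.get_obs(): the state, without advancing time (a new reading comes with each control period).
- eyes.capture(name): name is "scene" or "side" or "wrist"; returns (picture, depth): 400x640x3 uint8, red, green, blue; 400x640 float32, m along the optical axis (not along the pixel's ray), 0 where there is no reading.
- eyes.calibration(name): a dict with "fx", "fy", "cx", "cy" (pixels), "dist_coeffs" ([k1, k2, p1, p2, k3] as OpenCV has them; the pictures are not rectified), "R" (3x3) and "t" (3): a world point X has camera coordinates R X + t. Camera axes: x right, y down, z forward; pixel columns grow to the right and rows downward; lengths in m; the calibration is good to about 2 mm. A picture is of the moment at which its call begins: read the wrist's pose just before it. calibration takes no time and is no camera call; for the wrist camera it gives the pose at the moment of the call.
- ctrl.job_done(): hands the job in; it is judged then, once.
The state is a dict: "time": time; "qpos": joint angles; "qd": joint speeds; "joint_torque": joint torques, N m; "tool_pos": TCP position; "eef_rot": TCP orientation; "wrist_force": force on the tool from outside, world axes, zero at the start; "moment": the same for the moment, N m; "finger_gap": finger opening in m; "gripper_force": force on a finger pad.
Only numpy, scipy, OpenCV 4.12 (cv2) and the standard library are available. Lean on these libraries where they do the work, as an engineer would, in place of code of your own. Each camera call takes 0.05 s, during which the arm holds its last target. There are 200 camera calls.

### The job

Switch the code reader on by turning the red handle of its rotary isolator a quarter turn clockwise, fully to on. Then pick up the white terminal strip, lift it over the things in between and hold it level and still over the reader's window for reading: centred, lengthways with the window, its underside about one centimetre above the glass. Nothing may touch the reader or disturb the things standing around, and you finish with the strip still held in the gripper there, not put down.

Things in the scene. Friction and masses are not known exactly. Their poses are not given: they have to be found in the camera images.
- strip: white six-way terminal strip lying flat and loose on the thin dark blue mat on the bench, about 30 g, 22 x 60 x 17 mm. Origin: centre of its underside; z up, y along its 60 mm length, x across its width. The base is 22 mm wide (x) and 10 mm high; the row of terminals on it is 12 mm wide, up to 17 mm high. Either end may lead.
- reader: code reader, a grey box fixed to the bench, 130 (x) x 120 (y) mm, with a thin black connector 11 mm out of its +x side; its flat top 45 mm above the bench, with a black rim standing a further 15 mm (to 60 mm above the bench) all round; inside the rim the flat top is 112 (x) x 102 (y) mm. In its middle, flush, the green window, 30 (x) x 70 (y) mm, bezelled. Origin: centre of its underside; z up.
- window (a point): centre of the reader's window, on its glass, 45 mm above the bench; axes as the reader's: y along the window's 70 mm length, z up.
- isolator: rotary isolator, a grey box fixed to the bench, 96 x 96 mm and 55 mm high, with a yellow plate on top (to 58 mm) that carries the red handle, a black cable gland sticks out 15 mm low at its +x side; on the plate are a red off mark at its -x side and a green on mark at its +y side. Origin: centre of its underside; z up.
- handle_top (a point): middle of the top of the isolator's red handle, 94 mm above the bench, on the turning axis (vertical). The handle is an upright bar 60 mm long, 14 mm thick and 28 mm high (from 66 to 94 mm above the bench) on a round disc of 50 mm diameter; x of this frame runs along the bar, y across its thickness; the end with the white line is -x. It turns with the handle.
- handle (a joint): angle of the red handle in rad: 0 is off (bar along the isolator's x, white line at the red mark), 1.57 is on (bar along the isolator's y, white line at the green mark); it grows as the handle is turned clockwise seen from above. Stops at both ends; stiff with about 0.1 N m of friction, and it stays where it is left.
- door_panel: fixed framed clear panel, part of the room, standing upright across the bench between the robot and the work places: about 0.30 m high, in x from about 40 mm before to 20 mm behind its origin, with small posts to 60 mm behind it. Origin: middle of its lower edge. Pass over it.
- glue: white glue bottle with a blue label and a red cap, 46 mm diameter, 140 mm high, standing loose between two of the three work places. Origin: centre of its underside.
- barrel: pale silvery lock barrel with white ends, 31 mm diameter, 78 mm high, standing loose between two of the three work places. Origin: centre of its underside.
- tape_roll: roll of black tape, 64 mm diameter, 19 mm high, lying at the right. Origin: centre of its underside.
- measure: yellow and black tape measure, 39 x 81 x 62 mm, standing at the right. Origin: centre of its underside.
- gland: black cable gland, 22 mm diameter, 30 mm high, standing behind the work places. Origin: centre of its underside.

How it is judged:
On the way, in this order (a step that is already met when the one before it is completed fails the run):
1. the red handle is turned fully to on (value of joint handle above 1.4 rad), for 0.2 s.
2. the strip is lifted clear of the bench in the gripper (height (world z) of strip above 0.08 m and contact force between strip and the fingers above 1 N), for 0.2 s.
At the end, for the whole second after the job is handed in: The handle is at on (above 1.4 rad), and the strip hangs still in the gripper's fingers, touching nothing else: its centre within 10 mm of the window's centre seen from above, its underside 3 to 20 mm above the glass, its length within 8 degrees of the window's and level within 8 degrees (value of joint handle above 1.4 rad and horizontal distance between strip and window below 0.01 m and z of strip in the frame of window between 0.003 and 0.02 m and angle between the y axis of strip and the y axis of window, either way round below 0.14 rad and angle between strip's own z axis and vertical below 0.14 rad and linear speed of strip below 0.02 m/s and contact force between strip and the fingers above 1 N and contact force between strip and reader below 0.1 N); the arm keeps its last pose, push and grip.
It fails at once if the reader is touched by the strip or the robot (contact force between reader and anything else above 1 N).
It fails at once if a thing standing around is pushed away or knocked over (distance of any of glue, barrel, tape_roll, measure, gland from where it was at the start of the episode above 0.03 m or angle between any of glue, barrel's own z axis and vertical above 0.5 rad).
It also fails if it takes over 61 s, if anything falls off the work surface, if the arm or the gripper's body presses on something with over 40 N, if the wrist force passes 120 N, or if a joint passes its speed limit or range.

## Working session

There is one attempt and no reset: what is moved stays moved. The work goes in short steps, Python scripts to look and compute and a shell command to move; the robot and the scene stay as the last step left them, time stands still between calls to the robot, and variables do not carry over. Pictures are saved under pics/ and viewed, at most 10 in all, crops included, and the job is handed in when it is done.

```bash
ls; mkdir -p pics
python3 - <<'E'
from station import ctrl, eyes
import cv2,numpy as np
o=ctrl.get_obs(); print({k:np.round(v,3) for k,v in o.items()})
ims=[]
for n in ["scene","side","wrist"]:
    p,d=eyes.capture(n); c=eyes.calibration(n)
    np.savez(f"pics/{n}0.npz",p=p,d=d,**{k:np.array(v) for k,v in c.items()})
    cv2.imwrite(f"pics/{n}0.png",p[:,:,::-1]); print(n,{k:np.round(v,3).tolist() for k,v in c.items()})
E
```

```text
pics
{'time': np.float64(0.0), 'qpos': array([ 1.339,  0.69 , -0.195,  1.566,  0.157,  0.902, -0.215]), 'qd': array([ 0.002,  0.001,  0.   , -0.001,  0.   , -0.002,  0.   ]), 'joint_torque': array([-0.0000e+00, -5.2756e+01, -1.2670e+00, -1.5343e+01, -5.3000e-02,
        7.0000e-03,  0.0000e+00]), 'tool_pos': array([ 0.164, -0.602,  0.238]), 'eef_rot': array([-3.112e+00, -4.160e-01,  1.000e-03]), 'wrist_force': array([-0.151,  0.648,  0.704]), 'moment': array([-0.014, -0.026,  0.029]), 'gripper_force': np.float64(0.0), 'finger_gap': np.float64(0.088)}
scene {'fx': 372.246, 'fy': 372.246, 'cx': 326.803, 'cy': 201.963, 'dist_coeffs': [-0.037, 0.0, 0.0, 0.0, 0.0], 'R': [[-0.022, 1.0, -0.004], [0.88, 0.018, -0.475], [-0.474, -0.014, -0.88]], 't': [0.138, -0.436, 1.492]}
side {'fx': 495.39, 'fy': 495.39, 'cx': 319.61, 'cy': 206.744, 'dist_coeffs': [0.044, 0.0, 0.0, 0.0, 0.0], 'R': [[0.997, -0.07, 0.014], [-0.013, -0.369, -0.93], [0.07, 0.927, -0.368]], 't': [-0.548, 0.046, 1.392]}
wrist {'fx': 351.706, 'fy': 351.706, 'cx': 326.501, 'cy': 197.387, 'dist_coeffs': [-0.02, 0.0, 0.0, 0.0, 0.0], 'R': [[0.263, -0.965, -0.001], [-0.923, -0.252, 0.29], [-0.28, -0.076, -0.957]], 't': [-0.624, -0.04, 0.39]}
```

View pics/scene0.png

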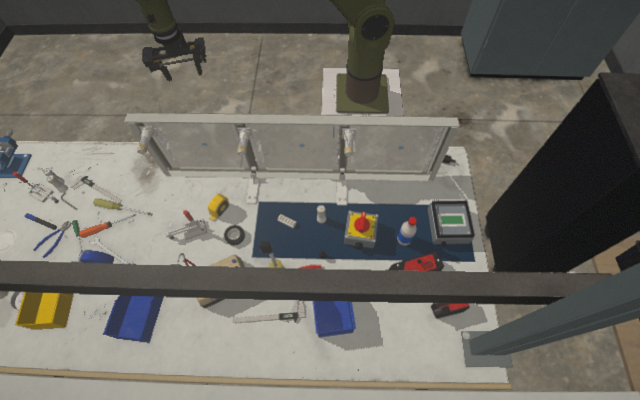

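View pics/side0.png

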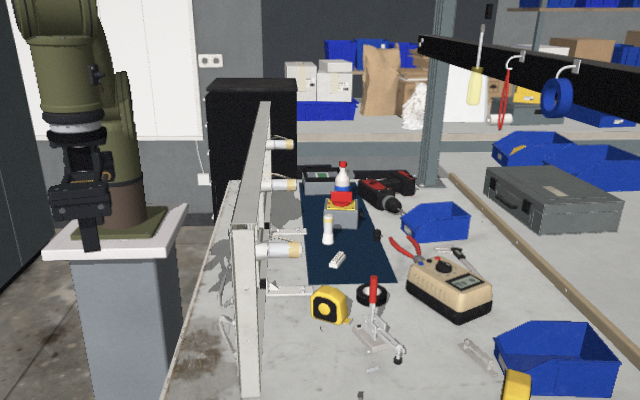

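The scene shows the strip at (287,220), barrel (321,213), isolator (362,228), glue (407,232), reader (451,221), tape (234,235) and measure (218,205). The panel's top rail runs along row 118. In the side view the strip is at (337,259), barrel (328,230), handle (342,197), glue (343,178) and reader (322,172).

```bash
cat > h.py <<'E'
import numpy as np, cv2
from station import ctrl, eyes
def grab(n,tag=None):
    c=eyes.calibration(n); p,d=eyes.capture(n)
    if tag: cv2.imwrite(f"pics/{n}{tag}.png",p[:,:,::-1]); np.savez(f"pics/{n}{tag}.npz",p=p,d=d,**{k:np.array(v) for k,v in c.items()})
    return p,d,c
def load(f):
    z=np.load(f"pics/{f}.npz"); return z["p"],z["d"],z
def rays(c,uv):
    K=np.array([[c["fx"],0,c["cx"]],[0,c["fy"],c["cy"]],[0,0,1]],float); R=np.array(c["R"]); 
    q=cv2.undistortPoints(np.array(uv,float).reshape(-1,1,2),K,np.array(c["dist_coeffs"])).reshape(-1,2)
    return -R.T@np.array(c["t"]), np.c_[q,np.ones(len(q))]@R
def onplane(c,uv,z):
    o,r=rays(c,uv); return o+r*((z-o[2])/r[:,2])[:,None]
def bydepth(c,uv,d):
    o,r=rays(c,uv); return o+r*np.array(d)[:,None]
def tri(c1,p1,c2,p2):
    o1,r1=rays(c1,[p1]); o2,r2=rays(c2,[p2]); r1=r1[0];r2=r2[0]
    s=np.linalg.lstsq(np.c_[r1,-r2],o2-o1,rcond=None)[0]
    a,b=o1+s[0]*r1,o2+s[1]*r2; return (a+b)/2,np.linalg.norm(a-b)
def blobs(mask,amin=20):
    n,l,s,ce=cv2.connectedComponentsWithStats(mask.astype(np.uint8),connectivity=8)
    return [(s[i],ce[i],l==i) for i in range(1,n) if s[i,4]>=amin]
def hsv(p): return cv2.cvtColor(p,cv2.COLOR_RGB2HSV).astype(int)
E
python3 - <<'E'
from h import *
np.set_printoptions(precision=3,suppress=True)
boxes={"scene":(250,185,480,265),"side":(295,150,390,290)}
for n in boxes:
    p,d,c=load(n+"0"); H,S,V=np.moveaxis(hsv(p),2,0)
    x0,y0,x1,y1=boxes[n]; roi=np.zeros(H.shape,bool); roi[y0:y1,x0:x1]=1
    ms={"green":(H>45)&(H<85)&(S>90)&(V>60),"red":((H<8)|(H>172))&(S>150)&(V>90),"yellow":(H>18)&(H<36)&(S>130),"white":(S<50)&(V>140)}
    for k,m in ms.items():
        for s,ce,l in blobs(m&roi,12):
            v,u=np.nonzero(l&(d>0)); P=bydepth(c,np.c_[u,v],d[v,u])
            print(n,k,s,ce,"med",np.median(P,0),"lo",np.percentile(P,3,axis=0),"hi",np.percentile(P,97,axis=0))
p,d,c=load("scene0")
for uv in [(125,118),(290,115),(300,118),(455,122),(290,122),(300,268),(300,280),(360,90),(240,145),(345,200),(252,200),(232,235),(218,207),(267,249)]:
    print(uv,bydepth(c,[uv],[d[uv[1],uv[0]]]))
E
```

```text
scene green [441 217  21   7 121] [451.289 219.529] med [0.577 0.269 0.046] lo [0.568 0.24  0.042] hi [0.587 0.299 0.05 ]
scene red [355 213  15  19 171] [361.708 223.959] med [ 0.613 -0.018  0.069] lo [ 0.592 -0.037  0.063] hi [0.636 0.003 0.097]
scene red [409 217   7   8  46] [411.891 220.63 ] med [0.63  0.122 0.14 ] lo [0.618 0.113 0.131] hi [0.636 0.131 0.143]
scene red [405 255  31  10 167] [421.76  260.401] med [0.72  0.163 0.058] lo [0.704 0.115 0.054] hi [0.732 0.194 0.061]
scene yellow [348 213  27  26 338] [360.882 226.506] med [ 0.62  -0.022  0.058] lo [ 0.572 -0.055  0.055] hi [0.647 0.02  0.062]
scene white [ 250  185  125   80 2372] [298.383 201.237] med [ 0.475 -0.232  0.001] lo [ 0.434 -0.381 -0.004] hi [ 0.711 -0.008  0.006]
scene white [439 185  39  30 201] [465.164 201.473] med [0.492 0.353 0.001] lo [ 0.43   0.253 -0.005] hi [0.527 0.377 0.062]
scene white [416 199  18   6  65] [425.108 201.354] med [0.49  0.207 0.001] lo [ 0.479  0.181 -0.004] hi [0.502 0.23  0.009]
scene white [317 206   8   6  35] [320.4   208.657] med [ 0.564 -0.146  0.076] lo [ 0.553 -0.155 
[... 2742 characters left out ...]
582 -0.372  0.001] lo [ 0.549 -0.386 -0.001] hi [ 0.609 -0.361  0.004]
side white [364 287   5   3  14] [366.143 288.071] med [ 0.619 -0.408  0.017] lo [ 0.614 -0.413  0.014] hi [ 0.624 -0.404  0.02 ]
(125, 118) [[ 0.397 -0.706  0.297]]
(290, 115) [[ 0.383 -0.232  0.3  ]]
(300, 118) [[ 0.392 -0.203  0.299]]
(455, 122) [[0.399 0.231 0.301]]
(290, 122) [[ 0.407 -0.23   0.299]]
(300, 268) [[ 0.893 -0.162  0.493]]
(300, 280) [[ 0.914 -0.16   0.494]]
(360, 90) [[ 0.065 -0.012  0.084]]
(240, 145) [[ 0.455 -0.374  0.254]]
(345, 200) [[ 0.491 -0.065  0.004]]
(252, 200) [[ 0.498 -0.38   0.005]]
(232, 235) [[ 0.625 -0.431 -0.002]]
(218, 207) [[ 0.55  -0.475  0.05 ]]
(267, 249) [[ 0.887 -0.209  0.564]]
```

```bash
python3 -m pendant '[{"translation":[0,0,-45],"turn":0,"claw":88},{"translation":[0,0,-45],"turn":0,"claw":88},{"translation":[0,0,-45],"turn":0,"claw":88},{"translation":[0,0,-45],"turn":0,"claw":88},{"translation":[0,0,-30],"turn":0,"claw":88},{"translation":[32,-25,0],"turn":0,"claw":60},{"translation":[32,-25,0],"turn":0,"claw":40},{"translation":[32,-25,0],"turn":0,"claw":40}]'
python3 -m pendant '[{"translation":[32,-25,0],"turn":0,"claw":40},{"translation":[32,-25,0],"turn":0,"claw":40},{"translation":[32,-25,0],"turn":0,"claw":40},{"translation":[32,-25,0],"turn":0,"claw":40},{"translation":[32,-25,0],"turn":0,"claw":40},{"translation":[32,-25,0],"turn":0,"claw":40},{"translation":[32,-25,0],"turn":0,"claw":40},{"translation":[32,-25,0],"turn":0,"claw":40}]'
python3 -m pendant '[{"translation":[32,-25,0],"turn":0,"claw":40},{"translation":[32,-25,0],"turn":0,"claw":40},{"translation":[32,-25,0],"turn":0,"claw":40},{"translation":[0,0,0],"turn":0,"claw":40},{"translation":[0,0,0],"turn":0,"claw":40}]'
python3 - <<'E'
from h import *
grab("wrist","1"); o=ctrl.get_obs(); print(np.round(o["qpos"],3))
E
```

```text
time: 0.95
tool_pos: [0.2377, -0.5041, 0.4486]
eef_rot: [-3.114, -0.415, -0.0]
wrist_force: [1.9, 0.0, 0.4]
finger_gap: 0.066
gripper_force: 0.0
time: 1.75
tool_pos: [0.4321, -0.2438, 0.4486]
eef_rot: [3.114, 0.416, -0.001]
wrist_force: [1.2, -0.6, -0.1]
finger_gap: 0.0397
gripper_force: 0.0
time: 2.25
tool_pos: [0.5046, -0.1469, 0.4483]
eef_rot: [-3.113, -0.42, 0.002]
wrist_force: [-0.7, -0.6, 0.3]
finger_gap: 0.0401
gripper_force: 0.0
[ 0.442  0.369 -0.376  1.505  0.139  1.295 -1.254]
```

View pics/wrist1.png

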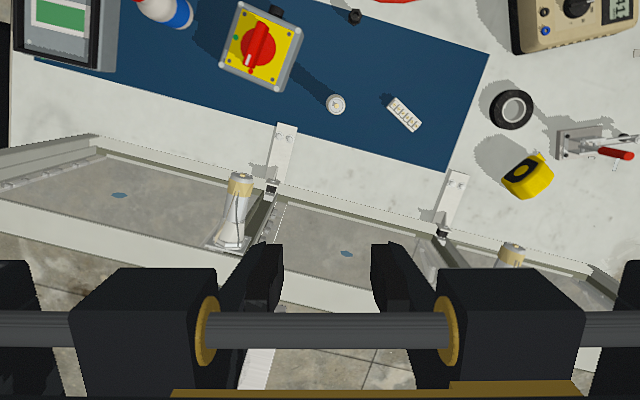

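The wrist view shows the strip at (404,113), the isolator centred at (260,46) with its bar near image-vertical and the white line at its lower end. The barrel is at (336,103) and the reader's window at (58,15). I'll move closer over the isolator for the second view.

```bash
python3 -m pendant '[{"translation":[22,-24,30],"turn":0,"claw":40},{"translation":[22,-24,30],"turn":0,"claw":40},{"translation":[22,-24,30],"turn":0,"claw":40},{"translation":[22,-24,30],"turn":0,"claw":40},{"translation":[22,-24,30],"turn":0,"claw":40},{"translation":[0,0,30],"turn":0,"claw":40},{"translation":[0,0,0],"turn":0,"claw":40},{"translation":[0,0,0],"turn":0,"claw":40}]'
cat >> h.py <<'E'
ROI=None
def masks(p):
    H,S,V=np.moveaxis(hsv(p),2,0)
    return {"green":(H>45)&(H<85)&(S>90)&(V>60),"red":((H<8)|(H>172))&(S>150)&(V>90),"yellow":(H>18)&(H<36)&(S>130),"white":(S<50)&(V>140)}
E
python3 - <<'E'
from h import *
np.set_printoptions(precision=3,suppress=True)
grab("wrist","2"); o=ctrl.get_obs(); print(o["qpos"])
for f in ["wrist1","wrist2"]:
    p,d,c=load(f)
    for k,m in masks(p).items():
        for s,ce,l in blobs(m,60):
            v,u=np.nonzero(l&(d>0.2)); 
            if len(v)<40: continue
            P=bydepth(c,np.c_[u,v],d[v,u]); 
            M=np.median(P,0)
            if M[0]<.5 or M[0]>.68: continue
            r=cv2.minAreaRect((P[:,:2]*1000).astype(np.float32))
            print(f,k,s,ce,"med",M,"lo",np.percentile(P,3,axis=0),"hi",np.percentile(P,97,axis=0),"rect",np.round(r[0],1),np.round(r[1],1),round(r[2],1))
E
```

```text
time: 3.1
tool_pos: [0.5789, -0.0053, 0.2691]
eef_rot: [3.113, 0.411, -0.001]
wrist_force: [0.5, 0.3, 0.1]
finger_gap: 0.0396
gripper_force: 0.0
[ 0.139  0.604 -0.356  1.665  0.254  0.917 -1.623]
wrist1 green [  36    0   49   32 1015] [59.904 15.132] med [0.578 0.27  0.046] lo [0.565 0.237 0.044] hi [0.591 0.301 0.048] rect [577.9 269.7] [28.7 70.8] 1.8
wrist1 red [ 241   21   34   53 1106] [257.682  45.697] med [ 0.609 -0.022  0.074] lo [ 0.582 -0.039  0.065] hi [0.634 0.002 0.096] rect [606.5 -18.2] [51.5 50.2] 35.7
wrist1 red [598 147  36  13 242] [616.612 152.789] med [ 0.607 -0.541  0.11 ] lo [ 0.602 -0.552  0.08 ] hi [ 0.612 -0.539  0.126] rect [ 608.9 -584.2] [11.1 90.9] 3.2
wrist1 yellow [ 225    9   69   76 1909] [259.774  46.776] med [ 0.61  -0.026  0.058] lo [ 0.571 -0.056  0.056] hi [0.647 0.02  0.061] rect [609.  -17.5] [78.1 77.8] 82.5
wrist1 yellow [ 501  153   53   47 1074] [531.23  180.047] med [ 0.531 -0.479  0.057] lo [ 0.504 -0.506  0.006] hi [ 0.569 -0.456  0.063] rect [ 529.7 -503.3] [75.3 80.1] 59.5
wrist1 yellow [513 165  16  11 116] [520.733 170.078] med [ 0
[... 3189 characters left out ...]
.9 93.9] 82.3
wrist2 white [ 544  139   96  172 6161] [607.102 246.268] med [ 0.556 -0.387  0.   ] lo [ 0.477 -0.433 -0.001] hi [ 0.668 -0.36   0.005] rect [ 578.9 -400.8] [121.3 220.6] 80.7
wrist2 white [420 188  29  19 256] [431.75  195.008] med [ 0.571 -0.135  0.016] lo [ 0.56  -0.151  0.002] hi [ 0.577 -0.13   0.028] rect [ 570.1 -143.7] [14.8 33.4] 19.0
wrist2 white [502 193  44  42 723] [523.899 214.317] med [ 0.576 -0.255  0.012] lo [ 0.558 -0.286  0.001] hi [ 0.594 -0.23   0.019] rect [ 573.3 -263.3] [73.4 24.1] 63.8
wrist2 white [441 209  24  23 384] [452.609 220.177] med [ 0.563 -0.144  0.076] lo [ 0.552 -0.155  0.074] hi [ 0.573 -0.134  0.078] rect [ 559.7 -164.5] [64.2 23.7] 82.9
```

View pics/wrist2.png

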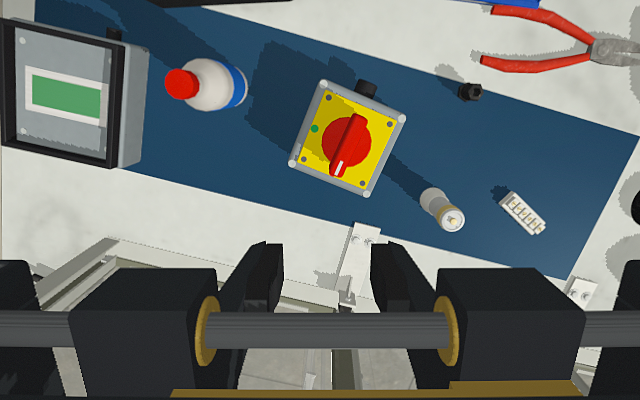

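Run:
```python
from h import *
np.set_printoptions(precision=4,suppress=True)
W=[];
for f in ["wrist1","wrist2"]:
    p,d,c=load(f); m=masks(p)
    v,u=np.nonzero(m["red"]&(d>.2)); P=bydepth(c,np.c_[u,v],d[v,u]); P=P[(P[:,2]>.088)&(P[:,2]<.1)&(abs(P[:,0]-.609)<.05)&(abs(P[:,1]+.017)<.05)]
    print(f,"bar",len(P),P.mean(0),cv2.minAreaRect((P[:,:2]*1000).astype(np.float32)))
    v,u=np.nonzero((hsv(p)[:,:,1]<110)&(d>.2)); P=bydepth(c,np.c_[u,v],d[v,u]); P=P[(P[:,2]>.005)&(P[:,2]<.022)&(abs(P[:,0]-.576)<.05)&(abs(P[:,1]+.257)<.05)]
    for lo in (.005,.0135):
        Q=P[P[:,2]>lo]; print(" strip",lo,len(Q),Q.mean(0),np.percentile(Q[:,2],97),cv2.minAreaRect((Q[:,:2]*1000).astype(np.float32)))
    W.append((c,[ce for s,ce,l in blobs(m["green"],800)][0]))
print("window tri",tri(W[0][0],W[0][1],W[1][0],W[1][1]))
o=ctrl.get_obs(); from scipy.spatial.transform import Rotation as R; print(R.from_rotvec(o["eef_rot"]).as_matrix())
```

```text
wrist1 bar 456 [ 0.6115 -0.0186  0.094 ] ((609.3801879882812, -17.126075744628906), (14.733572006225586, 58.78044128417969), 81.69815826416016)
 strip 0.005 530 [ 0.5754 -0.256   0.0136] 0.018986209900341108 ((575.191650390625, -257.2093505859375), (59.83781814575195, 21.95430564880371), 63.53128433227539)
 strip 0.0135 262 [ 0.5751 -0.2572  0.0171] 0.019357991122762812 ((575.259033203125, -257.2241516113281), (58.04011535644531, 13.260247230529785), 62.95741653442383)
wrist2 bar 919 [ 0.6118 -0.0171  0.0942] ((609.4193115234375, -17.24871253967285), (14.236764907836914, 59.30103302001953), 81.2718505859375)
 strip 0.005 894 [ 0.5761 -0.2533  0.0138] 0.018881611825223573 ((575.1914672851562, -256.38958740234375), (60.82450866699219, 22.365577697753906), 63.21852111816406)
 strip 0.0135 486 [ 0.5756 -0.2555  0.017 ] 0.019050344293699048 ((575.1903076171875, -256.9716491699219), (59.384071350097656, 13.416825294494629), 62.95371627807617)
window tri (array([0.5779, 0.2718, 0.0426]), np.float64(0.0008415316778861923))
[[ 0.9657  0.2596  0.0018]
 [ 0.2596 -0.9657 -0.0012]
 [ 0.0014  0.0016 -1.    ]]
```

The second view confirms the layout: bar centre at (346,142), white line at (338,168), green mark (314,128) on its left, glue (215,85), strip (523,214), window (66,96). Sizes and heights match the text: bar 59x14 mm with its top at 94 mm, strip 60x22 mm, window 29x70 mm. I'll use the half-turned grasp so that joint 7 has room for the turn.

```bash
python3 -m pendant '[{"translation":[26.4,19.4,0],"turn":0,"claw":40},{"translation":[0,0,0],"turn":-8.25,"claw":40},{"translation":[0,0,0],"turn":-8.25,"claw":40},{"translation":[0,0,0],"turn":-8.25,"claw":40},{"translation":[0,0,0],"turn":-8.25,"claw":40},{"translation":[0,0,0],"turn":-8.25,"claw":40},{"translation":[0,0,0],"turn":-8.25,"claw":40},{"translation":[0,0,0],"turn":-8.25,"claw":40}]'
python3 -m pendant '[{"translation":[0,0,0],"turn":-8.25,"claw":40},{"translation":[0,0,0],"turn":-8.25,"claw":40},{"translation":[0,0,0],"turn":-8.25,"claw":40},{"translation":[0,0,0],"turn":-8.25,"claw":40},{"translation":[0,0,0],"turn":-8.25,"claw":40},{"translation":[0,0,0],"turn":-8.25,"claw":40},{"translation":[0,0,0],"turn":-8.25,"claw":40},{"translation":[0,0,0],"turn":-8.25,"claw":40}]'
python3 -m pendant '[{"translation":[0,0,0],"turn":-8.25,"claw":40},{"translation":[0,0,0],"turn":-8.25,"claw":40},{"translation":[0,0,0],"turn":-8.25,"claw":40},{"translation":[0,0,0],"turn":-8.25,"claw":40},{"translation":[0,0,0],"turn":0,"claw":40},{"translation":[0,0,0],"turn":0,"claw":40}]'
cat > st.py <<'E'
from h import *
from scipy.spatial.transform import Rotation as R
import sys
o=ctrl.get_obs(); M=R.from_rotvec(o["eef_rot"]).as_matrix()
print("t",round(o["time"],2),"pos",np.round(o["tool_pos"],4),"yaw",round(np.degrees(np.arctan2(M[1,0],M[0,0])),2),"zax",np.round(M[:,2],3),"q7",round(o["qpos"][6],2),"gap",round(o["finger_gap"],4),"F",np.round(o["wrist_force"],1),np.round(o["moment"],2),round(o["gripper_force"],1))
if len(sys.argv)>3:
    T=np.array([float(x) for x in sys.argv[1:4]]); print("to target, tool mm:",np.round(M.T@(T-o["tool_pos"])*1000,1), "turn", [round((np.degrees(np.arctan2(M[1,0],M[0,0]))-float(a)+180)%360-180,1) for a in sys.argv[4:]])
E
python3 st.py 0.6094 -0.0172 0.072 171.7
```

```text
time: 3.95
tool_pos: [0.6106, -0.0167, 0.2712]
eef_rot: [2.521, 1.869, 0.004]
wrist_force: [-0.3, -1.0, 0.0]
finger_gap: 0.0398
gripper_force: 0.0
time: 4.75
tool_pos: [0.6106, -0.017, 0.271]
eef_rot: [1.096, 2.94, -0.001]
wrist_force: [-0.2, 0.6, -1.1]
finger_gap: 0.04
gripper_force: 0.0
time: 5.35
tool_pos: [0.6102, -0.0161, 0.2699]
eef_rot: [0.229, 3.131, -0.001]
wrist_force: [0.7, -0.4, -0.2]
finger_gap: 0.04
gripper_force: 0.0
t 5.35 pos [ 0.6102 -0.0161  0.2699] yaw 171.64 zax [ 0.002 -0.001 -1.   ] q7 0.71 gap 0.04 F [ 0.7 -0.4 -0.2] [-0.   -0.1   0.01] 0.0
to target, tool mm: [  1.   -1.  197.9] turn [np.float64(-0.1)]
```

```bash
python3 -m pendant '[{"translation":[0,0,40],"turn":0,"claw":40},{"translation":[0,0,40],"turn":0,"claw":40},{"translation":[0,0,40],"turn":0,"claw":40},{"translation":[0,0,40],"turn":0,"claw":40},{"translation":[0,0,25],"turn":0,"claw":40},{"translation":[0,0,12],"turn":0,"claw":40},{"translation":[0,0,0],"turn":0,"claw":40},{"translation":[0,0,0],"turn":0,"claw":40}]' 30
python3 st.py 0.6094 -0.0172 0.072 171.7
python3 -m pendant '[{"translation":[0,0,0],"turn":0,"claw":10},{"translation":[0,0,0],"turn":0,"claw":10},{"translation":[0,0,0],"turn":0,"claw":10},{"translation":[0,0,0],"turn":0,"claw":10},{"translation":[0,0,0],"turn":0,"claw":10}]' 30
python3 st.py
```

```text
time: 6.15
tool_pos: [0.6108, -0.0146, 0.0732]
eef_rot: [0.222, 3.131, 0.001]
wrist_force: [0.1, -0.2, 0.3]
finger_gap: 0.0399
gripper_force: 0.0
t 6.15 pos [ 0.6108 -0.0146  0.0732] yaw 171.91 zax [ 0.002  0.    -1.   ] q7 0.5 gap 0.0399 F [ 0.1 -0.2  0.3] [ 0.08 -0.12  0.01] 0.0
to target, tool mm: [ 1.  -2.8  1.2] turn [np.float64(0.2)]
time: 6.65
tool_pos: [0.6099, -0.0178, 0.0725]
eef_rot: [0.223, 3.133, -0.008]
wrist_force: [-0.8, -5.0, 5.9]
finger_gap: 0.014
gripper_force: 30.0
t 6.65 pos [ 0.6099 -0.0178  0.0725] yaw 171.84 zax [ 0.    -0.005 -1.   ] q7 0.5 gap 0.014 F [-0.8 -5.   5.9] [-1.09  0.17 -0.1 ] 30.0
```

```bash
python3 -m pendant '[{"translation":[0,-1,0],"turn":4,"claw":10},{"translation":[0,0,0],"turn":8,"claw":10},{"translation":[0,0,0],"turn":8,"claw":10},{"translation":[0,0,0],"turn":8,"claw":10},{"translation":[0,0,0],"turn":8,"claw":10},{"translation":[0,0,0],"turn":8,"claw":10},{"translation":[0,0,0],"turn":8,"claw":10},{"translation":[0,0,0],"turn":8,"claw":10}]'
python3 st.py 0.6094 -0.0172 0.072 81.7
python3 -m pendant '[{"translation":[0,0,0],"turn":8,"claw":10},{"translation":[0,0,0],"turn":8,"claw":10},{"translation":[0,0,0],"turn":8,"claw":10},{"translation":[0,0,0],"turn":6,"claw":10},{"translation":[0,0,0],"turn":1,"claw":10},{"translation":[0,0,0],"turn":0,"claw":10},{"translation":[0,0,0],"turn":0,"claw":10},{"translation":[0,0,0],"turn":0,"claw":10}]'
python3 st.py 0.6094 -0.0172 0.072 81.7
```

```text
time: 7.45
tool_pos: [0.6091, -0.0188, 0.0725]
eef_rot: [1.766, 2.596, -0.008]
wrist_force: [-2.3, -5.0, 5.9]
finger_gap: 0.0136
gripper_force: 30.0
t 7.45 pos [ 0.6091 -0.0188  0.0725] yaw 111.56 zax [-0.001 -0.005 -1.   ] q7 -0.43 gap 0.0136 F [-2.3 -5.   5.9] [-1.11  0.51  0.11] 30.0
to target, tool mm: [1.4 0.9 0.5] turn [np.float64(29.9)]
time: 8.25
tool_pos: [0.6085, -0.0189, 0.0725]
eef_rot: [2.387, 2.038, -0.008]
wrist_force: [-2.9, -5.1, 7.2]
finger_gap: 0.0137
gripper_force: 30.0
t 8.25 pos [ 0.6085 -0.0189  0.0725] yaw 80.99 zax [-0.002 -0.006 -1.   ] q7 -0.87 gap 0.0137 F [-2.9 -5.1  7.2] [-1.13  0.68  0.54] 30.0
to target, tool mm: [1.8 0.7 0.5] turn [np.float64(-0.7)]
```

```bash
python3 -m pendant '[{"translation":[0,0,0],"turn":0,"claw":45},{"translation":[0,0,0],"turn":0,"claw":45},{"translation":[0,0,0],"turn":0,"claw":45},{"translation":[0,0,-30],"turn":0,"claw":45},{"translation":[0,0,-45],"turn":0,"claw":45},{"translation":[0,0,-45],"turn":0,"claw":45},{"translation":[0,0,-45],"turn":0,"claw":45},{"translation":[-40,0,-30],"turn":0,"claw":45}]'
python3 -m pendant '[{"translation":[-45,0,0],"turn":0,"claw":45},{"translation":[-45,0,0],"turn":6,"claw":45},{"translation":[-45,0,0],"turn":6,"claw":45},{"translation":[-40,10,0],"turn":6,"claw":45},{"translation":[0,0,0],"turn":0,"claw":45},{"translation":[0,0,0],"turn":0,"claw":45}]'
cat > look.py <<'E'
from h import *
import sys
p,d,c=grab("wrist",sys.argv[1]); m=masks(p)
v,u=np.nonzero(m["red"]&(d>.1)); P=bydepth(c,np.c_[u,v],d[v,u]); P=P[(P[:,2]>.088)&(P[:,2]<.1)&(abs(P[:,0]-.609)<.05)&(abs(P[:,1]+.017)<.05)]
if len(P)>20: print("bar",len(P),cv2.minAreaRect((P[:,:2]*1000).astype(np.float32)))
v,u=np.nonzero((hsv(p)[:,:,1]<110)&(d>.1)); P=bydepth(c,np.c_[u,v],d[v,u]); P=P[(P[:,2]>.005)&(P[:,2]<.022)&(abs(P[:,0]-.576)<.05)&(abs(P[:,1]+.257)<.05)]
for lo in (.005,.0135):
    Q=P[P[:,2]>lo]
    if len(Q)>20: print("strip",lo,len(Q),np.percentile(Q[:,2],97),cv2.minAreaRect((Q[:,:2]*1000).astype(np.float32)))
E
python3 look.py 3; python3 st.py 0.5752 -0.257 0.005 63.3
```

```text
time: 9.05
tool_pos: [0.6051, -0.0472, 0.2711]
eef_rot: [-2.377, -2.052, -0.015]
wrist_force: [1.8, 0.2, 0.3]
finger_gap: 0.045
gripper_force: 0.0
time: 9.65
tool_pos: [0.5723, -0.229, 0.2665]
eef_rot: [-2.679, -1.639, -0.001]
wrist_force: [-0.8, -0.0, -0.4]
finger_gap: 0.0447
gripper_force: 0.0
strip 0.005 948 0.01865919931098062 ((575.0209350585938, -257.0785827636719), (59.83883285522461, 21.604923248291016), 63.235721588134766)
strip 0.0135 467 0.01890833871921794 ((574.7234497070312, -256.94012451171875), (57.677494049072266, 11.875164031982422), 63.43010330200195)
t 9.7 pos [ 0.5729 -0.2271  0.2667] yaw 63.09 zax [ 0.001  0.002 -1.   ] q7 -0.6 gap 0.045 F [-0.1  0.3 -1. ] [ 0.03 -0.11  0.  ] 0.0
to target, tool mm: [-26.   15.7 261.7] turn [np.float64(-0.2)]
```

View pics/wrist3.png

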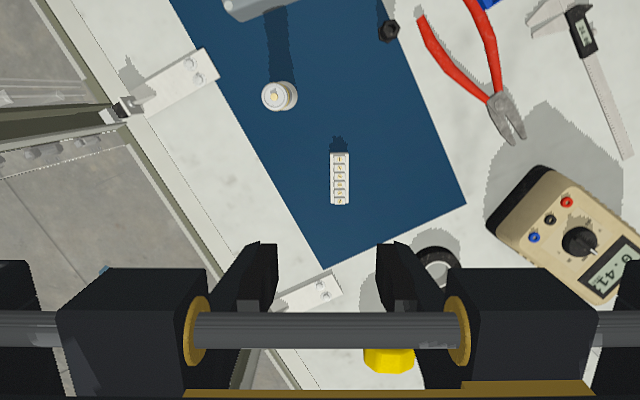

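The strip is at (339,178), upright between the fingers, and the barrel (279,96) is clear of the path. The handle is out of this view, so I'll check it with the scene camera.

```bash
python3 -m pendant '[{"translation":[-26,15.7,0],"turn":0,"claw":45},{"translation":[0,0,45],"turn":0,"claw":45},{"translation":[0,0,45],"turn":0,"claw":45},{"translation":[0,0,45],"turn":0,"claw":45},{"translation":[0,0,45],"turn":0,"claw":45},{"translation":[0,0,25],"turn":0,"claw":45},{"translation":[0,0,0],"turn":0,"claw":45},{"translation":[0,0,0],"turn":0,"claw":45}]'
python3 - <<'E'
from h import *
for n in ["scene","side"]:
    p,d,c=grab(n,"4"); m=masks(p)["red"]; v,u=np.nonzero(m&(d>.1)); P=bydepth(c,np.c_[u,v],d[v,u]); P=P[(P[:,2]>.086)&(P[:,2]<.102)&(abs(P[:,0]-.609)<.05)&(abs(P[:,1]+.017)<.05)]
    print(n,len(P),P.min(0),P.max(0),cv2.minAreaRect((P[:,:2]*1000).astype(np.float32)))
E
python3 st.py 0.5750 -0.2571 0.005 63.3
```

```text
time: 10.5
tool_pos: [0.5759, -0.2567, 0.0624]
eef_rot: [-2.676, -1.644, -0.003]
wrist_force: [0.8, -0.2, 0.1]
finger_gap: 0.0451
gripper_force: 0.0
scene 71 [ 0.60017197 -0.04490007  0.08665034] [0.61762099 0.00940229 0.09983392] ((607.527099609375, -17.064680099487305), (54.7388916015625, 15.302282333374023), 82.45502471923828)
t 10.6 pos [ 0.5767 -0.258   0.0639] yaw 63.05 zax [ 0.004 -0.    -1.   ] q7 -0.72 gap 0.045 F [ 0.7  0.5 -0.8] [-0.08 -0.04  0.02] 0.0
to target, tool mm: [-0.1 -2.1 58.8] turn [np.float64(-0.2)]Traceback (most recent call last):
  File "<stdin>", line 4, in <module>
    return umr_minimum(a, axis, None, out, keepdims, initial, where)
ValueError: zero-size array to reduction operation minimum which has no identity
```

The bar now lies at 82.5° along the isolator's y axis, so the handle is on.

```bash
python3 -m pendant '[{"translation":[0,-1.5,25],"turn":0,"claw":45},{"translation":[0,0,20],"turn":0,"claw":45},{"translation":[0,0,10],"turn":0,"claw":45},{"translation":[0,0,3],"turn":0,"claw":45},{"translation":[0,0,0],"turn":0,"claw":45},{"translation":[0,0,0],"turn":0,"claw":45}]' 20
python3 st.py 0.5750 -0.2571 0.004 63.3;python3 st.py 0.5750 -0.2571 0.004 63.3
python3 -m pendant '[{"translation":[0,0,1],"turn":0,"claw":15},{"translation":[0,0,0],"turn":0,"claw":15},{"translation":[0,0,0],"turn":0,"claw":15},{"translation":[0,0,0],"turn":0,"claw":15},{"translation":[0,0,0],"turn":0,"claw":15},{"translation":[0,0,0],"turn":0,"claw":15}]' 20
python3 st.py 0.5750 -0.2571 0.004 63.3
```

```text
time: 11.2
tool_pos: [0.5743, -0.2583, 0.005]
eef_rot: [2.678, 1.64, 0.002]
wrist_force: [0.2, 0.3, -0.3]
finger_gap: 0.0447
gripper_force: 0.0
t 11.2 pos [ 0.5743 -0.2583  0.005 ] yaw 62.98 zax [ 0.002 -0.    -1.   ] q7 -0.77 gap 0.0447 F [ 0.2  0.3 -0.3] [-0.09 -0.03 -0.01] 0.0
to target, tool mm: [1.4 0.1 1. ] turn [np.float64(-0.3)]
t 11.2 pos [ 0.5743 -0.2583  0.005 ] yaw 62.98 zax [ 0.002 -0.    -1.   ] q7 -0.77 gap 0.0447 F [ 0.2  0.3 -0.3] [-0.09 -0.03 -0.01] 0.0
to target, tool mm: [1.4 0.1 1. ] turn [np.float64(-0.3)]
time: 11.8
tool_pos: [0.5735, -0.2583, 0.003]
eef_rot: [2.679, 1.641, 0.0]
wrist_force: [-0.1, -0.2, 4.0]
finger_gap: 0.0217
gripper_force: 20.0
t 11.8 pos [ 0.5735 -0.2583  0.003 ] yaw 62.98 zax [ 0. -0. -1.] q7 -0.77 gap 0.0217 F [-0.1 -0.2  4. ] [-0.05  0.07 -0.03] 20.0
to target, tool mm: [ 1.7  0.8 -1. ] turn [np.float64(-0.3)]
```

```bash
python3 -m pendant '[{"translation":[0,0,-10],"turn":0,"claw":15},{"translation":[0,0,-25],"turn":0,"claw":15},{"translation":[0,0,-35],"turn":0,"claw":15},{"translation":[0,0,-40],"turn":0,"claw":15},{"translation":[0,0,-40],"turn":0,"claw":15},{"translation":[0,0,-40],"turn":-7,"claw":15},{"translation":[0,0,-40],"turn":-7,"claw":15},{"translation":[0,0,-20],"turn":-7,"claw":15}]' 30
python3 -m pendant '[{"translation":[0,0,0],"turn":-7.7,"claw":15},{"translation":[20,0,0],"turn":0,"claw":15},{"translation":[35,0,0],"turn":0,"claw":15},{"translation":[40,0,0],"turn":0,"claw":15},{"translation":[40,0,0],"turn":0,"claw":15},{"translation":[40,0,0],"turn":0,"claw":15},{"translation":[40,0,0],"turn":0,"claw":15},{"translation":[40,0,0],"turn":0,"claw":15}]'
python3 st.py 0.578 0.270 0.25 91.7
```

```text
time: 12.6
tool_pos: [0.5746, -0.2579, 0.2572]
eef_rot: [2.326, 2.105, 0.004]
wrist_force: [0.4, -0.7, -0.5]
finger_gap: 0.0217
gripper_force: 30.0
time: 13.4
tool_pos: [0.5654, -0.0018, 0.2532]
eef_rot: [2.188, 2.254, -0.0]
wrist_force: [0.1, -0.1, -0.8]
finger_gap: 0.0216
gripper_force: 30.0
t 13.4 pos [ 0.5654 -0.0018  0.2532] yaw 91.69 zax [ 0. -0. -1.] q7 -0.6 gap 0.0216 F [ 0.1 -0.1 -0.8] [-0.08 -0.12 -0.06] 30.0
to target, tool mm: [271.3  20.6   3.1] turn [np.float64(-0.0)]
```

```bash
python3 -m pendant '[{"translation":[40,3,0],"turn":0,"claw":15},{"translation":[40,3,0],"turn":0,"claw":15},{"translation":[40,3,0],"turn":0,"claw":15},{"translation":[40,3,0],"turn":0,"claw":15},{"translation":[40,3,0],"turn":0,"claw":15},{"translation":[40,3,0],"turn":0,"claw":15},{"translation":[22,2.6,0],"turn":0,"claw":15},{"translation":[8,0,0],"turn":0,"claw":15}]'
python3 -m pendant '[{"translation":[0,0,40],"turn":0,"claw":15},{"translation":[0,0,40],"turn":0,"claw":15},{"translation":[0,0,20],"turn":0,"claw":15},{"translation":[0,0,0],"turn":0,"claw":15},{"translation":[0,0,0],"turn":0,"claw":15}]'
python3 - <<'E'
from h import *
for n in ("wrist","side","scene"): grab(n,"5")
a=cv2.imread("pics/wrist5.png"); b=cv2.imread("pics/side5.png")[80:230,220:420]
cv2.imwrite("pics/s5.png",cv2.resize(b,None,fx=4,fy=4))
E
python3 st.py 0.578 0.269 0.15 91.7
```

```text
time: 14.2
tool_pos: [0.5774, 0.2707, 0.2532]
eef_rot: [-2.183, -2.257, -0.002]
wrist_force: [-0.6, -0.2, -0.4]
finger_gap: 0.0216
gripper_force: 30.0
time: 14.7
tool_pos: [0.579, 0.2664, 0.1534]
eef_rot: [2.19, 2.252, 0.0]
wrist_force: [0.6, 0.4, 1.1]
finger_gap: 0.0215
gripper_force: 30.0
t 14.85 pos [0.5795 0.2676 0.1546] yaw 91.65 zax [ 0.003  0.002 -1.   ] q7 -1.04 gap 0.0218 F [ 0.3  0.3 -0.9] [-0.06 -0.09 -0.06] 30.0
to target, tool mm: [ 1.4 -1.5  4.6] turn [np.float64(-0.1)]
```

View pics/wrist5.png

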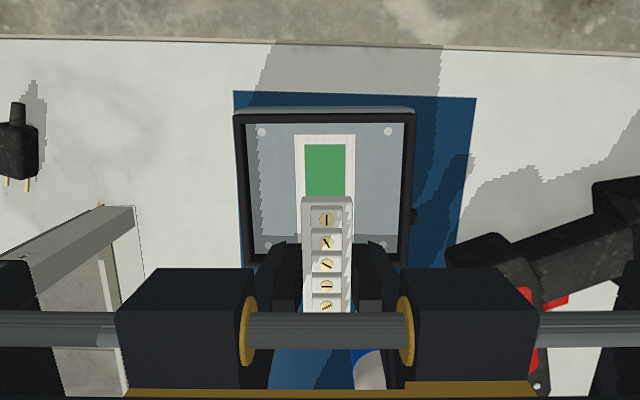

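View pics/s5.png

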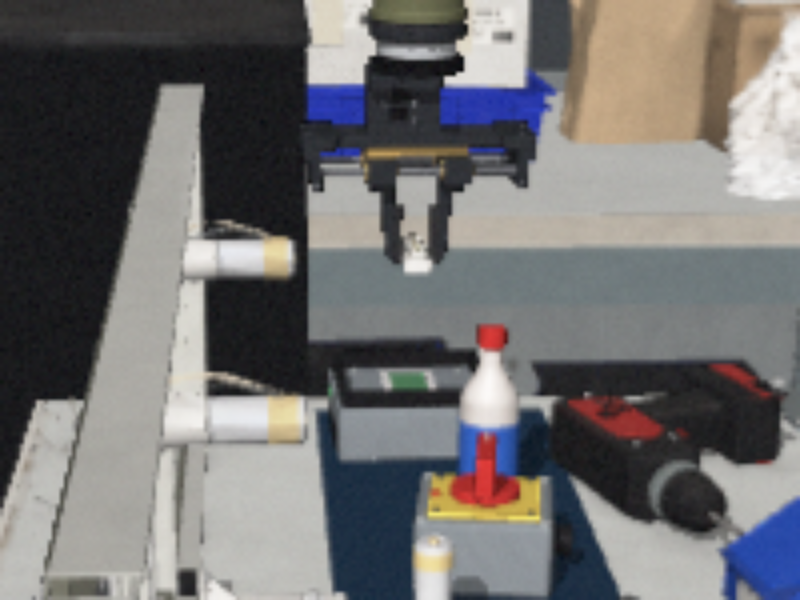

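The wrist view shows the strip at (326,255) in line with the window (325,170). The side crop shows it level between the tips at (415,262), with the handle bar upright at (486,470).

```bash
cat > held.py <<'E'
from h import *
import sys
o=ctrl.get_obs(); t=o["tool_pos"]
for n in ("wrist","side"):
    p,d,c=grab(n,sys.argv[1]); m=(hsv(p)[:,:,1]<110)&(hsv(p)[:,:,2]>90)&(d>.1)
    v,u=np.nonzero(m); P=bydepth(c,np.c_[u,v],d[v,u]); P=P[(abs(P[:,2]-t[2]-.008)<.014)&(abs(P[:,0]-t[0])<.017)&(abs(P[:,1]-t[1])<.045)]
    print(n,"tcp",np.round(t,4),len(P),"lo",np.round(np.percentile(P,1.5,axis=0),4),"hi",np.round(np.percentile(P,98.5,axis=0),4))
    for a,b in((.0,.0105),(.012,.02)):
        Q=P[(P[:,2]-t[2]>a)&(P[:,2]-t[2]<b)]
        if len(Q)>15: print("  ",len(Q),np.round(np.median(Q,0),4),cv2.minAreaRect((Q[:,:2]*1000).astype(np.float32)))
E
python3 held.py 6
```

```text
wrist tcp [0.5795 0.2676 0.1546] 5744 lo [0.5691 0.2483 0.1553] hi [0.5904 0.2992 0.1702]
   2626 [0.5794 0.2793 0.1617] ((579.9135131835938, 272.1051330566406), (22.03833770751953, 54.81681823730469), 1.9234988689422607)
   2800 [0.5798 0.2762 0.1688] ((579.774169921875, 274.3863220214844), (13.030345916748047, 48.156673431396484), 1.7335660457611084)
side tcp [0.5795 0.2676 0.1546] 60 lo [0.5668 0.2334 0.1532] hi [0.5884 0.2979 0.1716]
   29 [0.5779 0.2431 0.1601] ((578.4822998046875, 264.1546630859375), (62.938114166259766, 22.7894344329834), 85.31053924560547)
   20 [0.5762 0.2668 0.1691] ((577.4690551757812, 269.1301574707031), (60.70329284667969, 11.4832763671875), 89.66373443603516)
```

```bash
python3 -m pendant '[{"translation":[0.5,-1.5,0],"turn":0,"claw":15},{"translation":[0,0,30],"turn":0,"claw":15},{"translation":[0,0,30],"turn":0,"claw":15},{"translation":[0,0,20],"turn":0,"claw":15},{"translation":[0,0,10],"turn":0,"claw":15},{"translation":[0,0,5],"turn":0,"claw":15},{"translation":[0,0,0],"turn":0,"claw":15},{"translation":[0,0,0],"turn":0,"claw":15}]'
python3 -m pendant '[{"translation":[0,0,0],"turn":0,"claw":15},{"translation":[0,0,0],"turn":0,"claw":15}]'
python3 st.py 0.578 0.2683 0.057 91.7; python3 held.py 7; python3 st.py 0.578 0.2683 0.057 91.7
```

```text
time: 15.75
tool_pos: [0.5776, 0.2682, 0.0588]
eef_rot: [2.189, 2.253, 0.003]
wrist_force: [0.1, 0.3, -0.1]
finger_gap: 0.0214
gripper_force: 30.0
time: 15.95
tool_pos: [0.5775, 0.2679, 0.0586]
eef_rot: [2.189, 2.253, 0.002]
wrist_force: [0.2, -0.7, -0.7]
finger_gap: 0.0216
gripper_force: 30.0
t 15.95 pos [0.5775 0.2679 0.0586] yaw 91.67 zax [ 0.001  0.001 -1.   ] q7 -1.13 gap 0.0216 F [ 0.2 -0.7 -0.7] [-0.03 -0.04 -0.01] 30.0
to target, tool mm: [0.4 0.5 1.6] turn [np.float64(-0.0)]
wrist tcp [0.5775 0.2679 0.0586] 5748 lo [0.5671 0.2486 0.0591] hi [0.5884 0.2995 0.0741]
   2634 [0.5773 0.2798 0.0656] ((577.9122314453125, 272.6715393066406), (22.063508987426758, 54.402679443359375), 2.118497133255005)
   2807 [0.5777 0.2766 0.0727] ((579.5805053710938, 274.5903625488281), (17.25641441345215, 48.646297454833984), 3.145115375518799)
side tcp [0.5775 0.2679 0.0586] 59 lo [0.5648 0.2338 0.0578] hi [0.5869 0.2937 0.0743]
   30 [0.5748 0.2404 0.0653] ((575.69091796875, 263.9273986816406), (24.24098777770996, 60.440216064453125), 4.758804798126221)
   23 [0.5747 0.2624 0.0733] ((575.5607299804688, 265.4757080078125), (12.816104888916016, 56.13901138305664), 1.716005802154541)
t 16.05 pos [0.5773 0.2678 0.0582] yaw 91.68 zax [ 0.001  0.    -1.   ] q7 -1.13 gap 0.0213 F [ 0.2 -0.5 -0.5] [ 0.01 -0.09  0.01] 30.0
to target, tool mm: [0.5 0.7 1.2] turn [np.float64(-0.0)]
```

View pics/wrist7.png

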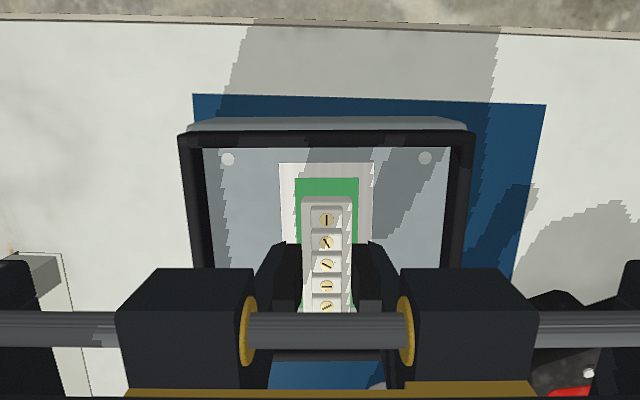

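The strip at (326,255) is centred and aligned over the window, its underside about 11 mm above the glass and nothing touching. Handing in.

```bash
python3 -c "
from station import ctrl
print(ctrl.job_done())"
```

```text
the job is handed in; nothing more can be done
None
```

I handed in the job after about 16 s of robot time: the handle is fully on, and the strip is held level and centred over the reader's window, its underside about 11 mm above the glass; the hand-in returned no verdict.

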